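# Open the ratchet book rack

## Robot

A 6-joint arm with a two-finger parallel gripper is mounted at the origin on the work surface. World frame = base frame: x ahead of the robot, y to its left, z up, the work surface at z = 0. Lengths are in m, angles in degrees, forces in N, time in s.
With the tool pointing down it reaches from about 0.4 to 0.825 m from the base axis. Payload 7 kg.
Tool frame: the origin (TCP) lies midway between the tips of the shut fingers; the grasp point (between the pads) lies 19 mm behind it; z points along the fingers, y is the direction in which the jaws open and shut (so a half turn about z gives the same grasp; the last joint's range is limited). The gripper opens to 88 mm and grips with 3 to 60 N. Pads are 19 mm wide; open, the fingers measure 130 mm over their backs; the gripper's body (78 mm by 193 mm) begins 47 mm behind the grasp point.
Start: joints at [-47.607, 20.546, 0.682, 0, -70.136, -16.507], TCP at [0.295, -0.607, 0.227] pointing down, gripper open.
Joint ranges: [-176.03, 176.03], [-82.01, 121.73], [-58.28, 71.71], [-173.87, 95.51], [-174.79, -0.11], [-173.66, 173.66]. Speed limits (degrees/s): [136.94, 136.94, 172.46, 180, 180, 180].

## Interface

Orientations are given as [roll, pitch, yaw] about the fixed x, y, z axes, in that order (R = Rz(yaw) Ry(pitch) Rx(roll)).
In Python, from plant import get_state, capture, close_job gives the robot as it stands.
- The arm moves only by the tool apply_moves, never from a script. Its argument "commands" is a list of rows, each an object with "grip": the opening, from 0 (shut) to 1 (fully open); "dp": the shift along the tool's x, y, z in mm, a list of three; "yaw": the turn about the tool's z in rad. A call has 1 to 12 rows; each row is the pose to reach, as a shift and turn from the pose commanded when the call began, along the tool's axes at that moment; what a row does not reach only later rows make up. A row lasts 1/8 s, in which the tool goes at most 62.5 mm and 10.7 degrees, less where a joint would pass 70% of its speed; a pose out of reach is approached as far as the arm can. A call with a gripper value outside its range is refused whole. The fingers move at their own pace and stop on an object; "newtons" is the grip in N (left out, the last holds). Time passes only in rows, so rows that repeat a pose let the fingers close. It gives the time, the measured TCP pose, the force and the opening at its end, in the units of the state.
- get_state(): the state, without advancing time (a new reading comes with each control period).
- capture(name): name is "scene" or "top" or "wrist"; returns a dict with "color" (400x640x3 uint8, red, green, blue), "camera_matrix" (3x3 intrinsics, pixels), "xyz" and "rotation" of the camera in the world; the wrist camera has in their place "T_tool_cam" (4x4, takes a point from camera to tool coordinates, whose origin is the TCP and whose axes are the flange's). Camera axes: x right, y up, looking along -z (the intrinsics and any distortion apply to the point x, -y, -z); pixel columns grow to the right and rows downward; lengths in m; the calibration is good to about 2 mm. A picture is of the moment at which its call begins: read the wrist's pose just before it. There is no depth.
- close_job(): hands the job in, once; it reports no verdict.
The state is a dict: "time_s": time; "joints": joint angles; "qd": joint speeds; "joint_torque": joint torques, N m; "tcp_pos": TCP position; "eef_rot": TCP orientation; "contact_force": force on the tool from outside, world axes, zero at the start; "moment": the same for the moment, N m; "gripper_width": finger opening in m.
Only numpy, scipy, OpenCV 4.12 (cv2) and the standard library are available. Lean on these libraries where they do the work, as an engineer would, in place of code of your own. Each camera call takes 0.05 s, during which the arm holds its last target.

## Task

Make room for another book in the bedside book rack: press the black release pad on the sliding jaw down and, keeping it down, push the jaw back along its bar, away from the standing books, until it is fully home against the wooden end stop; then let the pad spring back up so that the ratchet locks. Leave the standing books upright in their place and leave the other things on the bedside top alone; nothing is to be picked up.

Things in the scene. Friction and masses are not known exactly. Their poses are not given: they have to be found in the camera images.
- rack: Fixed wooden book rack. Origin: on the bedside top below its middle; +y runs along its bar from the books to the end stop (the way the jaw goes back), z up. In its frame (mm): board 15 thick, x -85 to 65, y -195 to 160; end wall 120 high at y -195 to -185; aluminium bar at x 82 to 98, z 34 to 44, teeth below; wooden end stop 58 high at y 140 to 160, x 67 to 113.
- jaw (a joint): Grey metal jaw sliding on the bar: metres moved back along rack +y from its foremost place, 0.142 = home at the end stop; starts at 0.005 to 0.065. The 12 mm ratchet stops it going back unless the release is down; then 1 to 3 N slide it. In rack frame, mm, d = 1000 x value: plate y -100+d to -94+d, x -60 to 110, top z 100; carriage x 71 to 109, to y -2+d, top z 51; lug on its rear end.
- jaw_lug (a point): Middle of the pushing face (it looks to the books, rack -y) of the upright lug at the jaw's rear end, 85 mm above the bedside top; moves with the jaw. The lug is 38 mm wide (rack x), 12 thick (y), top at 100 mm. A finger standing on the pad pushes against this face to move the jaw.
- release (a joint): Ratchet release, a sprung pad: metres pressed straight down, 0 up (locked) to 0.010 fully down. The ratchet is free from about 0.006 on. The spring needs about 4 N to start and 8 N fully down; let go, the pad springs up again. A finger holding it down drags the jaw along by friction either way, so lift straight off.
- release_top (a point): Centre of the top of the black ribbed release pad, 34 mm (rack x) by 50 mm (rack y), on the jaw's carriage between plate and lug; 70 mm above the bedside top when up, 60 when fully down. It lies 27 mm from the lug's pushing face, towards the books, and moves with the jaw. Plate and lug are 80 mm apart; the room between is open above and on both sides.
- book_a: Standing blue paperback, 108 x 30 x 145 mm high (x, y, z), next to the rack's end wall. Origin: centre of its underside, 15 mm above the bedside top.
- book_b: Standing reddish-brown paperback, 108 x 34 x 145 mm high, between book_a and the jaw. Origin: centre of its underside.
- book_new: Grey book lying flat on the bedside top beyond the end stop, 200 x 140 x 26 mm high (x, y, z), the one that will be put in later, with the spectacles on it. Origin: centre of its underside. To be left alone.
- spectacles: Reading glasses with red temples, about 130 x 130 x 32 mm, lying open on the lying book. Origin: below their middle, on the book. To be left alone.
- clock: White alarm clock, 45 x 75 x 76 mm high, on the bedside top behind the rack's end wall. Origin: centre of its underside. To be left alone.
There are look-alikes about, which are no part of the job. What is shaped like the book_a but green or purple is not meant.

How it is judged:
By the outcome, as a careful person would: the job done as asked, in the order asked, and still so for the second after the job is handed in, with the robot touching nothing.
It also fails if it takes over 32 s, if anything falls off the work surface, if the arm or the gripper's body presses on something with over 40 N, if the wrist force passes 120 N, or if a joint passes its speed limit or range.

## Working session

There is one attempt and no reset: what is moved stays moved. The work goes in short steps, Python scripts to look and compute and a tool call to move; the robot and the scene stay as the last step left them, time stands still between calls to the robot, and variables do not carry over. Pictures are saved under pics/ and viewed, and the job is handed in when it is done.

Besides the shell and the picture viewer there is one more tool, called by a JSON object that holds its "op" and its "data", one argument or row to a line. apply_moves: Moves the arm, as the interface text tells. Its arguments: {"type":"object","properties":{"commands":{"type":"array","items":{"type":"object","properties":{"grip":{"type":"number"},"dp":{"type":"array","items":{"type":"number"}},"yaw":{"type":"number"}}}},"newtons":{"type":"number"}},"required":["commands"]}

```bash
mkdir -p pics; ls
python3 - <<'E'
from plant import get_state, capture
import cv2, json, numpy as np, pickle
s=get_state();print(s)
for n in ["scene","top","wrist"]:
    c=capture(n); cv2.imwrite(f"pics/{n}0.png",c["color"][:,:,::-1]); pickle.dump((s,c),open(f"{n}0.pkl","wb"))
    print(n,{k:np.round(v,4).tolist() for k,v in c.items() if k!="color"})
E
```

```text
pics
{'time_s': 0.0, 'joints': array([-4.76082126e+01,  2.05913946e+01,  6.35510440e-01, -2.12939101e-02,
       -7.01349406e+01, -1.65060870e+01]), 'qd': array([-6.91318765e-02, -1.15724437e-04,  1.26038929e-01, -4.40887285e-02,
       -1.75348719e-02, -3.42277585e-03]), 'joint_torque': array([ 3.30801277e-04, -5.82726073e+01,  2.93056262e+01,  6.99755609e+00,
        6.77667311e-03, -1.99087417e-04]), 'tcp_pos': array([ 0.29446188, -0.60686052,  0.22563264]), 'eef_rot': array([ 1.79907230e+02, -6.61472554e-03, -1.54121546e+02]), 'contact_force': array([ 0.28598008,  0.25310717, -0.83258312]), 'moment': array([ 0.00731261, -0.00933894, -0.00932458]), 'gripper_width': 0.08770042218933141}
scene {'camera_matrix': [[410.5432, 0.0, 318.7322], [0.0, 410.5432, 199.4488], [0.0, 0.0, 1.0]], 'xyz': [1.3102, -0.375, 0.7272], 'rotation': [52.2508, -0.4235, 68.8577]}
top {'camera_matrix': [[431.4004, 0.0, 320.265], [0.0, 431.4004, 197.2297], [0.0, 0.0, 1.0]], 'xyz': [0.4277, -0.0646, 1.0941], 'rotation': [6.8915, 0.6799, -88.876]}
wrist {'camera_matrix': [[332.442, 0.0, 317.7786], [0.0, 332.442, 199.338], [0.0, 0.0, 1.0]], 'T_tool_cam': [[0.0002, 0.9543, 0.2988, 0.0806], [1.0, -0.0002, -0.0002, 0.0001], [-0.0002, 0.2988, -0.9543, -0.1574], [0.0, 0.0, 0.0, 1.0]]}
```

View pics/scene0.png

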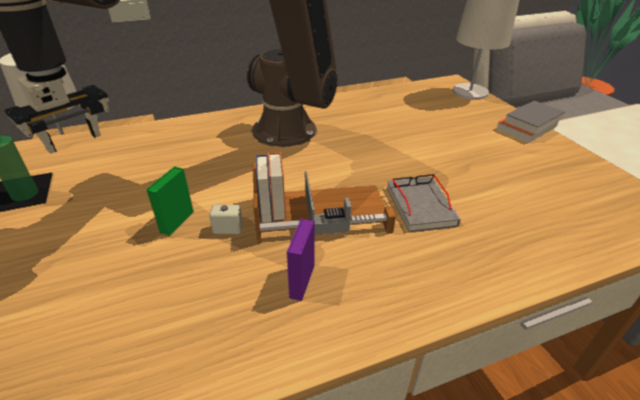

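View pics/top0.png

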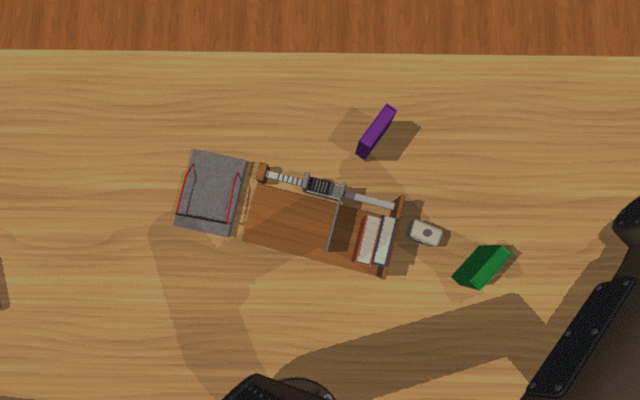

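View pics/wrist0.png

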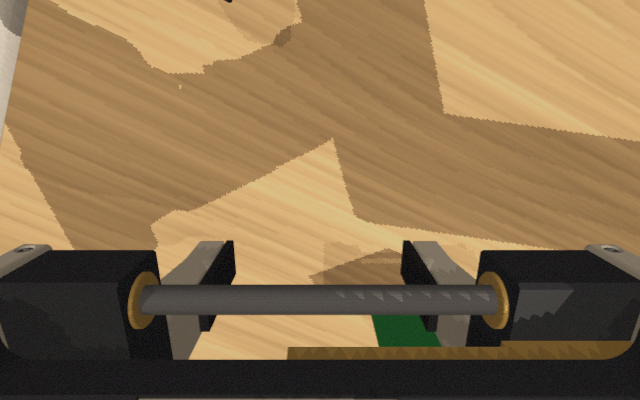

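The top view has the rack centred near (320,220), with the pad at about (319,187) and the end stop at (262,172). The scene view has the pad near (334,213). I'll enlarge both to read them more closely.

Run:
```python
import cv2
a=cv2.imread("pics/top0.png");cv2.imwrite("pics/top0c.png",cv2.resize(a[150:290,230:430],None,fx=4,fy=4,interpolation=cv2.INTER_CUBIC))
a=cv2.imread("pics/scene0.png");cv2.imwrite("pics/scene0c.png",cv2.resize(a[145:245,245:405],None,fx=5,fy=5,interpolation=cv2.INTER_CUBIC))
```

```text
(no output)
```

View pics/top0c.png

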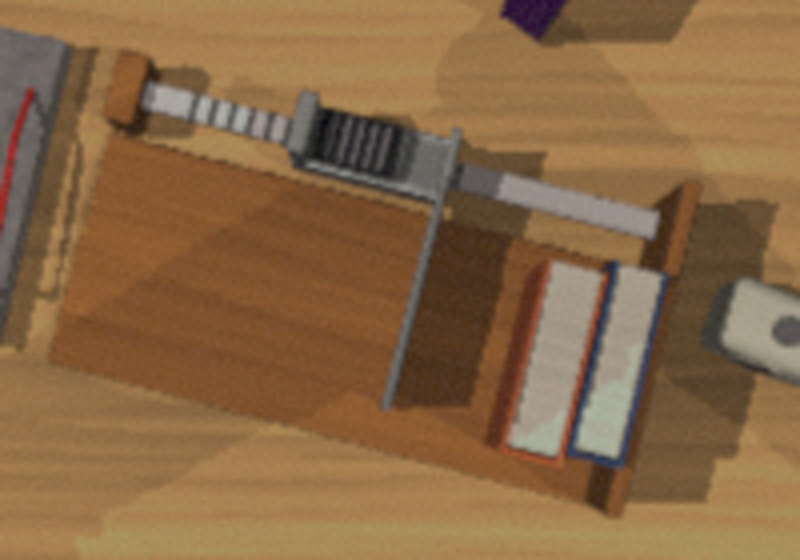

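View pics/scene0c.png

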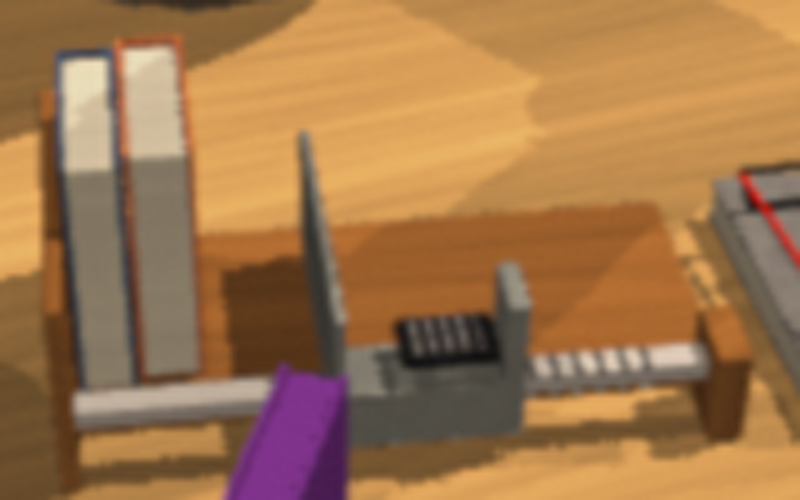

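Reading the crops, I have the board corners, plate top ends, lug top, stop top and pad in both views. I'll triangulate those points, then fit the rack pose and d.

```bash
cat > h.py <<'E'
import numpy as np, pickle, cv2
from scipy.spatial.transform import Rotation as Ro
from scipy.optimize import least_squares
def proj(c,P,R=None,t=None):
    if R is None: R=Ro.from_euler('xyz',c["rotation"],degrees=True).as_matrix(); t=np.array(c["xyz"])
    q=(np.atleast_2d(P)-t)@R; K=c["camera_matrix"]
    return np.c_[K[0,0]*q[:,0]/-q[:,2]+K[0,2], K[1,1]*-q[:,1]/-q[:,2]+K[1,2]]
E
cat > fit.py <<'E'
from h import *
T=pickle.load(open("top0.pkl","rb"))[1];S=pickle.load(open("scene0.pkl","rb"))[1]
# name:(x,y,z,moves),top,scene
F={"bfar":((-85,160,15,0),(50,358),(657,205)),"bnear":((65,160,15,0),(112,140),(697,312)),
"stop":((90,150,58,0),(130,88),(724,335)),"plL":((-60,-97,100,1),(386,407),(304,132)),"plR":((110,-97,100,1),(457,132),(343,320)),
"lug":((90,-8,100,1),(304,127),(514,284)),"pad":((90,-41,70,1),(362,143),(449,340))}
tp=lambda p:np.array(p)/4+[230,150]; sp=lambda p:np.array(p)/5+[245,145]
for k,(m,a,b) in F.items():
    f=lambda X:np.r_[proj(T,X)[0]-tp(a),proj(S,X)[0]-sp(b)]
    r=least_squares(f,[.5,0,.05]); print(k,np.round(r.x*1000,1),"px res",np.round(r.fun,1))
def world(p,m):
    x,y,z0,yaw,d=p; c,s=np.cos(yaw),np.sin(yaw)
    X=np.array(m[:3],float)/1000; X[1]+=m[3]*d
    return np.array([x+c*X[0]-s*X[1],y+s*X[0]+c*X[1],z0+X[2]])
def f(p): return np.concatenate([np.r_[proj(T,world(p,m))[0]-tp(a),proj(S,world(p,m))[0]-sp(b)] for m,a,b in F.values()])
best=min((least_squares(f,[.45,-.05,0,y,.04],x_scale=[.1,.1,.1,1,.1]) for y in (0,1.5,-1.5,3)),key=lambda r:r.cost)
p=best.x; print("x,y,z0,yawdeg,d",p[:3],np.degrees(p[3]),p[4]); print(np.round(best.fun.reshape(-1,4),1))
print("pad",world(p,(90,-41,70,1)),"lugface",world(p,(90,-14,85,1)),"home pad",world([*p[:4],.142],(90,-41,70,1)))
E
python3 fit.py
```

```text
bfar [448.9 145.1  11.5] px res [-0.7 -0.3 -0.9  0.1]
bnear [581.2 102.6  42.3] px res [ 0.8  0.4  0.9 -0.1]
stop [613.7  94.6  53.1] px res [-0.6 -0.3 -0.7  0.1]
plL [422.6 -66.3  97.2] px res [-0.4 -0.1 -0.5  0. ]
plR [ 583.  -104.2   96.9] px res [-0.7 -0.3 -0.8  0. ]
lug [584.8 -14.3  95.6] px res [-0.8 -0.4 -1.   0.1]
pad [580.6 -47.4  65.7] px res [-1.1 -0.4 -1.2  0.1]
x,y,z0,yawdeg,d [ 4.89601892e-01 -3.20051223e-02 -2.15402419e-04] 346.8672960352351 0.047243418953280825
[[-0.2  2.  -2.2 -1.7]
 [ 0.1 -1.2  3.4  9.1]
 [-0.5  0.3 -1.3 -1.8]
 [-0.2  1.1 -1.  -1.3]
 [-0.1 -1.5 -0.9 -0.2]
 [-0.9 -1.2 -0.6 -1. ]
 [-1.5  0.1 -1.1 -1.8]]
pad [ 0.57866662 -0.04637364  0.0697846 ] lugface [ 0.58480122 -0.02007979  0.0847846 ] home pad [0.600196   0.04590472 0.0697846 ]
```

The "bnear" point is off in the scene view (it came out at z 42 instead of 15), because the end stop hides that corner. I'll drop it and refit.

```bash
sed -i 's/^def world/del F["bnear"]\ndef world/' fit.py; python3 fit.py | tail -9
```

```text
pad [580.6 -47.4  65.7] px res [-1.1 -0.4 -1.2  0.1]
x,y,z0,yawdeg,d [ 0.49076265 -0.02979488 -0.00401333] -13.928533336673356 0.04582459460215858
[[-1.   0.5 -0.9 -0.2]
 [-0.5 -0.6 -0.7 -0. ]
 [-1.   0.9 -0.3 -0.2]
 [ 0.1 -1.1 -1.1  1. ]
 [-0.6 -1.4 -0.7  0.5]
 [-1.4  0.1 -1.2 -0.4]]
pad [ 0.57927769 -0.04677618  0.06598667] lugface [ 0.5857769  -0.02057006  0.08098667] home pad [0.60242821 0.04657136 0.06598667]
```

Without that corner the residuals are about 1 px, with yaw −13.9° and d ≈ 0.046. The pad is near (0.579, −0.047), and z0 reads −4 mm, which I'll check by touch. Plan: shut the fingers, turn the tool so its y runs across the bar, and fly high to above the pad.

{"op": "apply_moves", "data": {
  "commands": [
    {"grip": 0,"dp": [-25,19,0],"yaw": -0.07},
    {"grip": 0,"dp": [-70,53,0],"yaw": -0.16},
    {"grip": 0,"dp": [-115,87,0],"yaw": -0.25},
    {"grip": 0,"dp": [-160,122,0],"yaw": -0.34},
    {"grip": 0,"dp": [-205,156,0],"yaw": -0.43},
    {"grip": 0,"dp": [-250,190,0],"yaw": -0.52},
    {"grip": 0,"dp": [-295,224,0],"yaw": -0.61},
    {"grip": 0,"dp": [-340,258,0],"yaw": -0.7},
    {"grip": 0,"dp": [-385,293,0],"yaw": -0.79},
    {"grip": 0,"dp": [-430,327,0],"yaw": -0.876},
    {"grip": 0,"dp": [-470,357,0],"yaw": -0.876},
    {"grip": 0,"dp": [-500,380,0],"yaw": -0.876}
  ]
}}

```text
time_s: 1.65
tcp_pos: [0.5792, -0.045, 0.2263]
eef_rot: [180.0, 0.0, -103.9]
contact_force: [0.1, -0.8, 0.2]
gripper_width: 0.0004
```

{"op": "apply_moves", "data": {
  "commands": [
    {"grip": 0,"dp": [0,0,10],"yaw": 0},
    {"grip": 0,"dp": [0,0,40],"yaw": 0},
    {"grip": 0,"dp": [0,0,60],"yaw": 0},
    {"grip": 0,"dp": [0,0,60],"yaw": 0},
    {"grip": 0,"dp": [0,0,60],"yaw": 0}
  ]
}}

```text
time_s: 2.28
tcp_pos: [0.5789, -0.0475, 0.1673]
eef_rot: [-180.0, -0.0, -103.9]
contact_force: [0.1, 0.2, 1.2]
gripper_width: 0.0004
```

Run:
```python
from plant import get_state, capture
import cv2, pickle
s=get_state();print({k:v.round(4) if hasattr(v,'round') else v for k,v in s.items()})
for n in ["wrist","top","scene"]:
    c=capture(n); cv2.imwrite(f"pics/{n}1.png",c["color"][:,:,::-1]); pickle.dump((s,c),open(f"{n}1.pkl","wb"))
a=cv2.imread("pics/scene1.png");cv2.imwrite("pics/scene1c.png",cv2.resize(a[125:245,245:405],None,fx=5,fy=5,interpolation=cv2.INTER_CUBIC))
```

```text
{'time_s': 2.275, 'joints': array([ 1.46044e+01,  1.43505e+01, -1.63031e+01,  2.29000e-02,
       -5.93106e+01, -2.85539e+01]), 'qd': array([ 0.062 , -0.535 ,  0.5231,  0.0134,  0.0819, -0.0504]), 'joint_torque': array([-1.09000e-02, -4.62086e+01,  2.61325e+01,  6.25030e+00,
       -1.43000e-02,  2.40000e-03]), 'tcp_pos': array([ 0.5789, -0.0475,  0.1673]), 'eef_rot': array([-1.799591e+02, -2.000000e-04, -1.039378e+02]), 'contact_force': array([0.1063, 0.167 , 1.2256]), 'moment': array([0.0136, 0.0316, 0.0053]), 'gripper_width': 0.00041275063876480996}
```

View pics/wrist1.png

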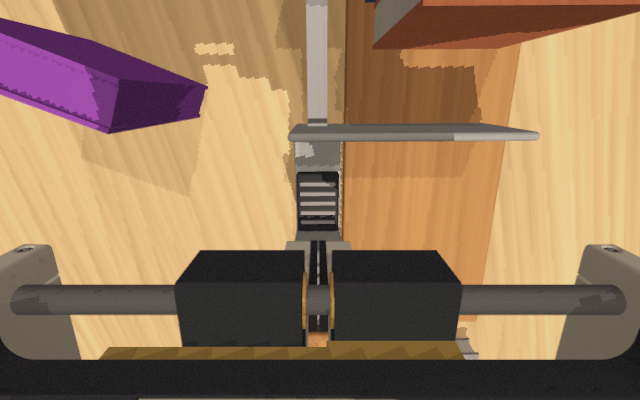

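View pics/scene1c.png

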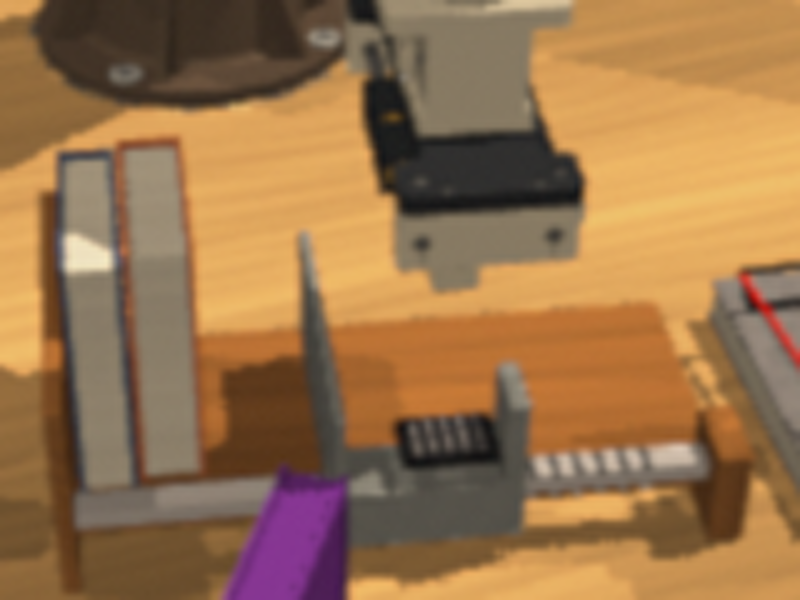

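The wrist view has the pad at columns 297–339, rows 172–231, and the plate's top edge at row 130. The purple book's nearest corner is at (207,88). I'll check the fit in this third view, and whether the purple book clears the gripper's body.

```bash
cat > chk.py <<'E'
from h import *
s,W=pickle.load(open("wrist1.pkl","rb")); T=pickle.load(open("top1.pkl","rb"))[1]; S=pickle.load(open("scene1.pkl","rb"))[1]
Rt=Ro.from_euler('xyz',s["eef_rot"],degrees=True).as_matrix(); M=np.array(W["T_tool_cam"])
Rw=Rt@M[:3,:3]; tw=Rt@M[:3,3]+s["tcp_pos"]
yaw=np.radians(-13.93);d=.0458;o=np.array([.4908,-.0298,-0.002])
Rr=Ro.from_euler('z',yaw).as_matrix()
w=lambda x,y,z:o+Rr@(np.array([x,y,z])/1000)
D=d*1000
for n,p in {"pad far/bar-side":(107,-66+D,70),"pad":(73,-66+D,70),"padc":(90,-41+D,70),"pln":(110,-97+D,100),"plf":(-60,-97+D,100)}.items():
    print(n,np.round(proj(W,w(*p),Rw,tw)[0],1),np.round(w(*p),4))
E
python3 chk.py
python3 - <<'E'
import cv2
a=cv2.imread("pics/top1.png");cv2.imwrite("pics/top1c.png",cv2.resize(a[90:240,300:450],None,fx=4,fy=4,interpolation=cv2.INTER_CUBIC))
a=cv2.imread("pics/scene1.png");cv2.imwrite("pics/scene1d.png",cv2.resize(a[205:315,260:360],None,fx=5,fy=5,interpolation=cv2.INTER_CUBIC))
a=cv2.imread("pics/wrist1.png");cv2.imwrite("pics/wrist1c.png",cv2.resize(a[100:300,220:420],None,fx=3,fy=3,interpolation=cv2.INTER_CUBIC))
E
```

```text
pad far/bar-side [296.4 170.4] [ 0.5898 -0.0752  0.068 ]
pad [339.5 170.4] [ 0.5568 -0.067   0.068 ]
padc [317.9 200.6] [ 0.5793 -0.0468  0.068 ]
pln [288.3 134.9] [ 0.5852 -0.106   0.098 ]
plf [540.7 134.9] [ 0.4202 -0.0651  0.098 ]
```

View pics/top1c.png

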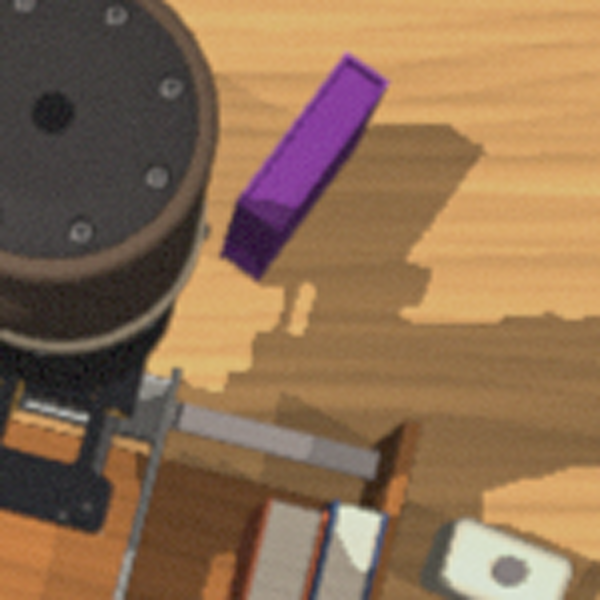

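View pics/scene1d.png

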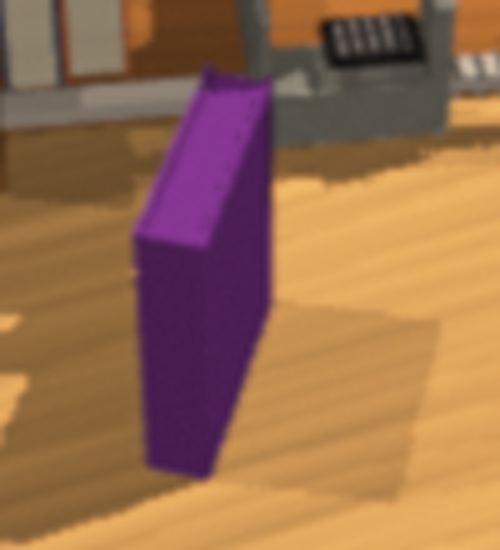

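View pics/wrist1c.png

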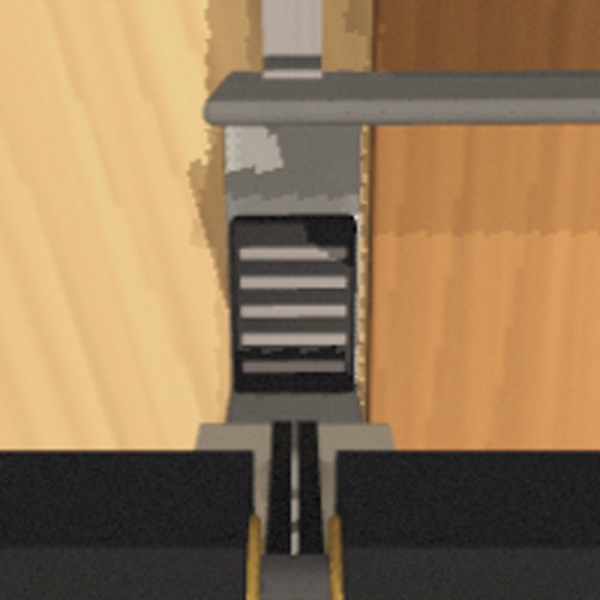

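```bash
cat >> chk.py <<'E'
print()
tp=lambda p:np.array(p)/4+[300,90]; sp=lambda p:np.array(p)/5+[260,205]
for a,b in [((284,213),(207,72)),((240,200),(270,85)),((347,56),(137,235)),((386,84),(137,235)),((347,56),(207,247)),((222,255),(270,302))]:
    f=lambda X:np.r_[proj(T,X)[0]-tp(a),proj(S,X)[0]-sp(b)]
    r=least_squares(f,[.5,0,.05]); print(np.round(r.x*1000,1),np.round(r.fun,1),"rack",np.round(Rr.T@(r.x-o)*1000))
E
python3 chk.py
```

```text
pad far/bar-side [296.4 170.4] [ 0.5898 -0.0752  0.068 ]
pad [339.5 170.4] [ 0.5568 -0.067   0.068 ]
padc [317.9 200.6] [ 0.5793 -0.0468  0.068 ]
pln [288.3 134.9] [ 0.5852 -0.106   0.098 ]
plf [540.7 134.9] [ 0.4202 -0.0651  0.098 ]

[ 665.9 -162.   147.4] [-0.2 -0.1 -0.2  0. ] rack [202. -86. 149.]
[ 675.2 -137.2  139.9] [-0.5 -0.2 -0.5  0. ] rack [205. -60. 142.]
[ 753.1 -210.4  146.9] [5.6 2.  5.2 0. ] rack [ 298. -112.  149.]
[ 743.7 -219.5  141.4] [-0.5 -0.2 -0.5 -0. ] rack [ 291. -123.  143.]
[ 760.  -196.3  141.8] [-0.9 -0.3 -0.8  0. ] rack [301. -97. 144.]
[ 674.4 -136.6    2.1] [-0.4 -0.2 -0.4  0. ] rack [204. -59.   4.]
```

The three views agree to about 2 px. The purple book starts at rack x ≈ 202, and the gripper body reaches 186, so it clears. Now I'll shift 8 mm toward the lug, descend to just above the pad, then press gently.

{"op": "apply_moves", "data": {
  "commands": [
    {"grip": 0,"dp": [-8,0,15]},
    {"grip": 0,"dp": [-8,0,45]},
    {"grip": 0,"dp": [-8,0,70]},
    {"grip": 0,"dp": [-8,0,85]},
    {"grip": 0,"dp": [-8,0,88]},
    {"grip": 0,"dp": [-8,0,88]}
  ]
}}

```text
$.commands[0]: bad value
```

Run:
```python
from plant import get_state, capture
import cv2
s=get_state();print(s["tcp_pos"],s["contact_force"])
a=capture("wrist")["color"][:,:,::-1]; cv2.imwrite("pics/w2.png",cv2.resize(a[60:300,220:420],None,fx=2.5,fy=2.5,interpolation=cv2.INTER_CUBIC))
a=capture("scene")["color"][:,:,::-1]; cv2.imwrite("pics/s2.png",cv2.resize(a[125:245,245:405],None,fx=5,fy=5,interpolation=cv2.INTER_CUBIC))
```

```text
[ 0.57911238 -0.04717426  0.1676133 ] [ 0.340661   -0.03916059  0.5686341 ]
```

View pics/w2.png

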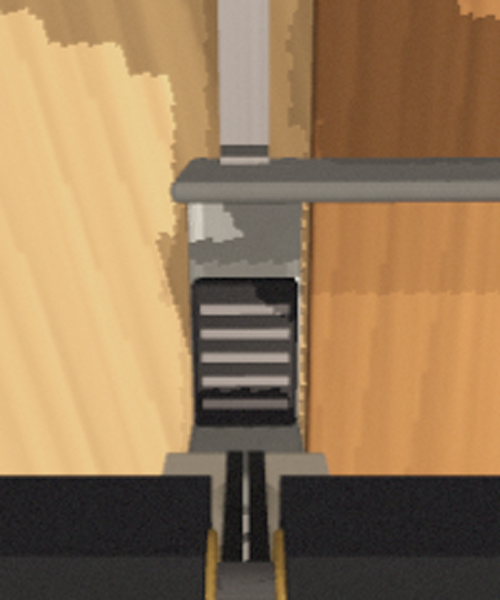

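View pics/s2.png

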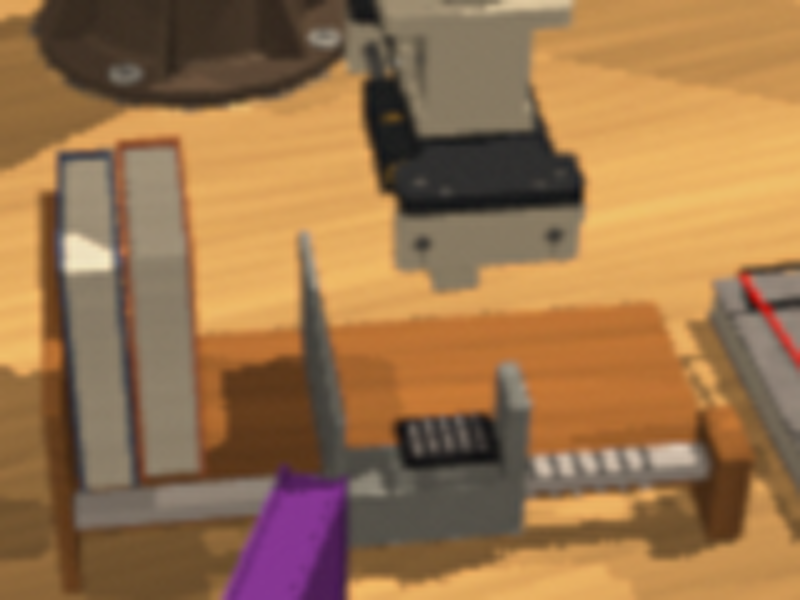

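The call was refused because each row needs a yaw, and both pictures confirm nothing moved. I'll repeat it with yaw.

{"op": "apply_moves", "data": {
  "commands": [
    {"grip": 0,"dp": [-8,0,15],"yaw": 0},
    {"grip": 0,"dp": [-8,0,45],"yaw": 0},
    {"grip": 0,"dp": [-8,0,70],"yaw": 0},
    {"grip": 0,"dp": [-8,0,85],"yaw": 0},
    {"grip": 0,"dp": [-8,0,88],"yaw": 0},
    {"grip": 0,"dp": [-8,0,88],"yaw": 0}
  ]
}}

```text
time_s: 3.28
tcp_pos: [0.5809, -0.0392, 0.0789]
eef_rot: [-180.0, 0.0, -103.9]
contact_force: [-0.5, -0.2, 0.9]
gripper_width: 0.0001
```

Run:
```python
from plant import get_state, capture
import cv2
s=get_state();print(s["tcp_pos"],s["contact_force"])
a=capture("wrist")["color"][:,:,::-1]; cv2.imwrite("pics/w3.png",cv2.resize(a[60:300,220:420],None,fx=2.5,fy=2.5,interpolation=cv2.INTER_CUBIC))
a=capture("scene")["color"][:,:,::-1]; cv2.imwrite("pics/s3.png",cv2.resize(a[125:245,245:405],None,fx=5,fy=5,interpolation=cv2.INTER_CUBIC))
```

```text
[ 0.58092124 -0.03920174  0.07887859] [-0.52255884 -0.23883059  0.88917406]
```

View pics/w3.png

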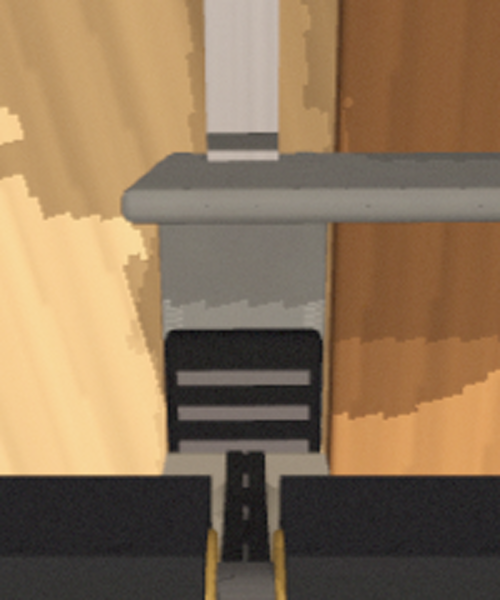

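View pics/s3.png

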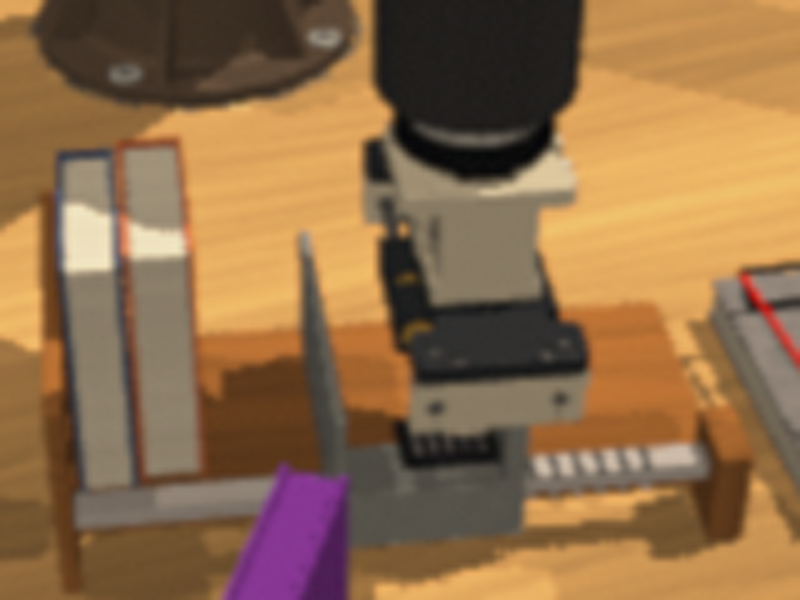

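The fingers are centred over the pad (column ~245 in the wrist crop) and sit between plate and lug. Now I'll press down.

{"op": "apply_moves", "data": {
  "commands": [
    {"grip": 0,"dp": [0,0,4],"yaw": 0},
    {"grip": 0,"dp": [0,0,8],"yaw": 0},
    {"grip": 0,"dp": [0,0,11],"yaw": 0},
    {"grip": 0,"dp": [0,0,13],"yaw": 0},
    {"grip": 0,"dp": [0,0,13],"yaw": 0}
  ]
}}

```text
time_s: 4.0
tcp_pos: [0.5807, -0.0393, 0.0658]
eef_rot: [-180.0, 0.0, -103.9]
contact_force: [-1.4, 1.2, 5.4]
gripper_width: 0.0005
```

{"op": "apply_moves", "data": {
  "commands": [
    {"grip": 0,"dp": [0,0,2],"yaw": 0},
    {"grip": 0,"dp": [0,0,4],"yaw": 0},
    {"grip": 0,"dp": [0,0,5],"yaw": 0},
    {"grip": 0,"dp": [0,0,5],"yaw": 0}
  ]
}}

```text
time_s: 4.5
tcp_pos: [0.5808, -0.0393, 0.0611]
eef_rot: [-180.0, 0.0, -103.9]
contact_force: [-2.0, 2.2, 7.8]
gripper_width: 0.0003
```

The pad is about 9 mm down at 7.8 N, close to the stated spring curve. I'll add 1 mm and begin pushing back (tool −x) slowly.

{"op": "apply_moves", "data": {
  "commands": [
    {"grip": 0,"dp": [0,0,1],"yaw": 0},
    {"grip": 0,"dp": [-2,0,1.3],"yaw": 0},
    {"grip": 0,"dp": [-5,0,1.3],"yaw": 0},
    {"grip": 0,"dp": [-9,0,1.3],"yaw": 0},
    {"grip": 0,"dp": [-13,0,1.3],"yaw": 0},
    {"grip": 0,"dp": [-17,0,1.3],"yaw": 0},
    {"grip": 0,"dp": [-20,0,1.3],"yaw": 0},
    {"grip": 0,"dp": [-20,0,1.3],"yaw": 0}
  ]
}}

```text
time_s: 5.5
tcp_pos: [0.5855, -0.0198, 0.0601]
eef_rot: [-180.0, -0.0, -103.9]
contact_force: [-1.8, 0.5, 11.6]
gripper_width: 0.0007
```

Run:
```python
from plant import get_state, capture
import cv2
s=get_state();print(s["tcp_pos"],s["contact_force"])
a=capture("wrist")["color"][:,:,::-1]; cv2.imwrite("pics/w4.png",cv2.resize(a[60:300,220:420],None,fx=2.5,fy=2.5,interpolation=cv2.INTER_CUBIC))
a=capture("scene")["color"][:,:,::-1]; cv2.imwrite("pics/s4.png",cv2.resize(a[125:245,245:405],None,fx=5,fy=5,interpolation=cv2.INTER_CUBIC))
```

```text
[ 0.5855308  -0.01983609  0.06010716] [-1.75494316  0.51559149 11.55951123]
```

View pics/w4.png

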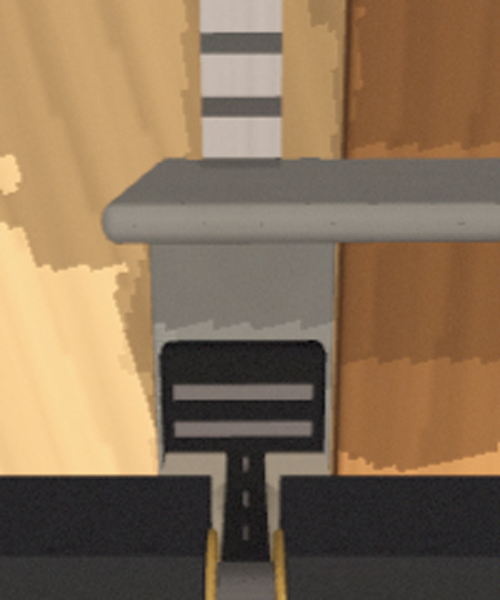

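View pics/s4.png

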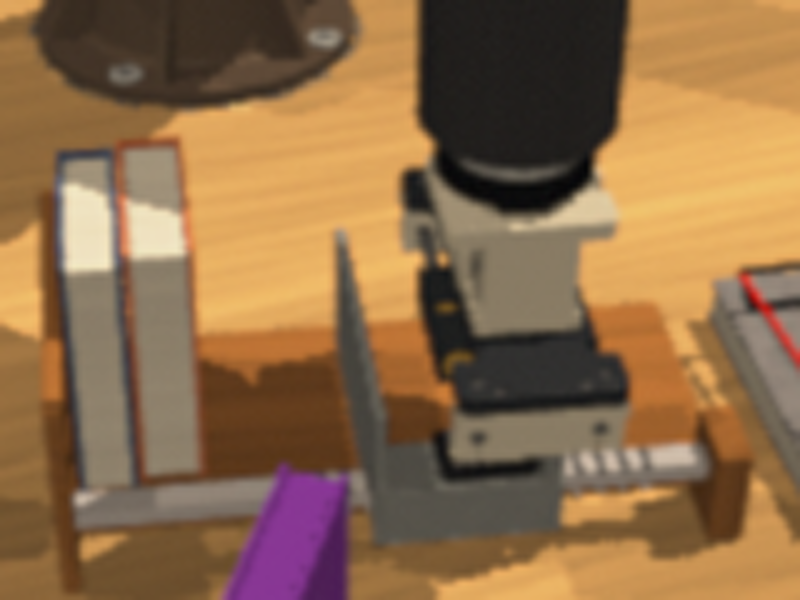

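The jaw is moving back with the pad held down: the plate has shifted about 40 crop px in the scene view. The books are unmoved, so I'll continue.

{"op": "apply_moves", "data": {
  "commands": [
    {"grip": 0,"dp": [-3,0,0],"yaw": 0},
    {"grip": 0,"dp": [-9,0,0],"yaw": 0},
    {"grip": 0,"dp": [-16,0,0],"yaw": 0},
    {"grip": 0,"dp": [-23,0,0],"yaw": 0},
    {"grip": 0,"dp": [-30,0,0],"yaw": 0},
    {"grip": 0,"dp": [-37,0,0],"yaw": 0},
    {"grip": 0,"dp": [-44,0,0],"yaw": 0},
    {"grip": 0,"dp": [-51,0,0],"yaw": 0},
    {"grip": 0,"dp": [-57,0,0],"yaw": 0},
    {"grip": 0,"dp": [-62,0,0],"yaw": 0},
    {"grip": 0,"dp": [-65,0,0],"yaw": 0},
    {"grip": 0,"dp": [-65,0,0],"yaw": 0}
  ]
}}

```text
time_s: 7.1
tcp_pos: [0.6009, 0.0433, 0.0601]
eef_rot: [-180.0, -0.0, -103.9]
contact_force: [-4.4, 1.8, 10.3]
gripper_width: 0.0006
```

Run:
```python
from plant import get_state, capture
import cv2
s=get_state();print(s["tcp_pos"],s["contact_force"])
a=capture("wrist")["color"][:,:,::-1]; cv2.imwrite("pics/w5.png",cv2.resize(a[60:300,220:420],None,fx=2.5,fy=2.5,interpolation=cv2.INTER_CUBIC))
a=capture("scene")["color"][:,:,::-1]; cv2.imwrite("pics/s5.png",cv2.resize(a[125:245,245:405],None,fx=5,fy=5,interpolation=cv2.INTER_CUBIC))
```

```text
[0.60085569 0.04331604 0.06008914] [-4.35267282  1.81820694 10.31529465]
```

View pics/s5.png

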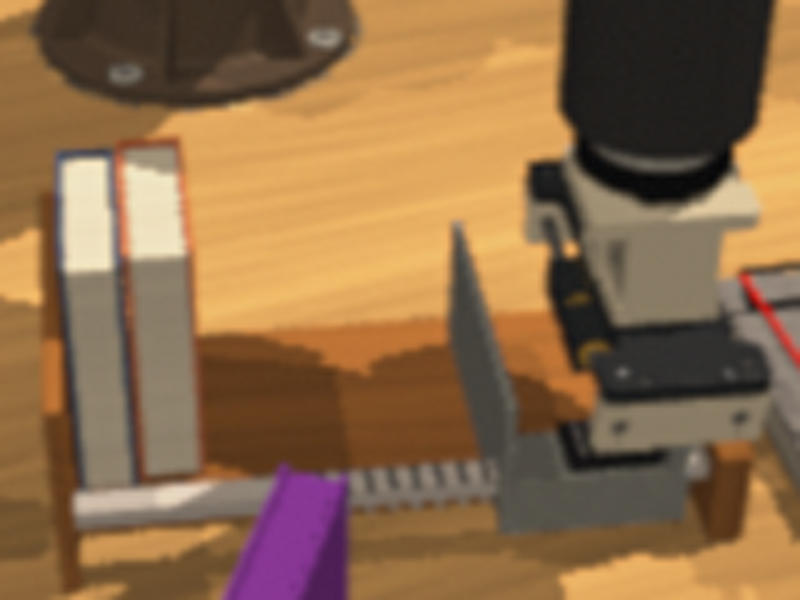

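View pics/w5.png

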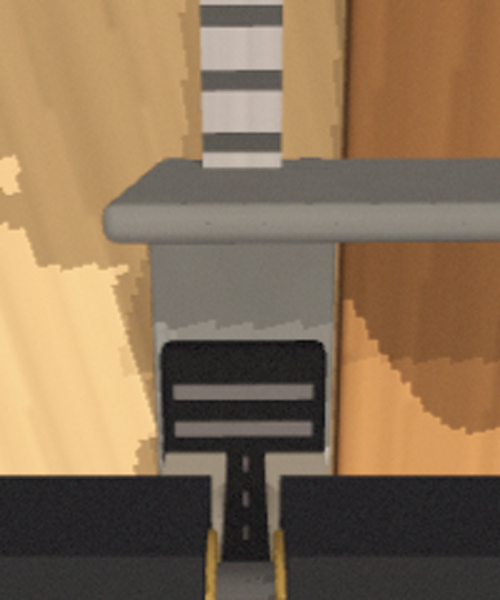

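The finger hasn't slipped: the wrist view is the same as before. There are about 11 mm left to the stop. I'll carry on with small steps, ease off the sideways load slightly, and watch the force.

{"op": "apply_moves", "data": {
  "commands": [
    {"grip": 0,"dp": [-2,0.3,0],"yaw": 0},
    {"grip": 0,"dp": [-5,0.6,0],"yaw": 0},
    {"grip": 0,"dp": [-8,0.8,0],"yaw": 0},
    {"grip": 0,"dp": [-10,1,0],"yaw": 0},
    {"grip": 0,"dp": [-12,1,0],"yaw": 0},
    {"grip": 0,"dp": [-13,1,0],"yaw": 0},
    {"grip": 0,"dp": [-13,1,0],"yaw": 0}
  ]
}}

```text
time_s: 8.07
tcp_pos: [0.6037, 0.056, 0.0601]
eef_rot: [-179.9, 0.0, -103.9]
contact_force: [-0.2, -0.0, 7.4]
gripper_width: 0.0003
```

{"op": "apply_moves", "data": {
  "commands": [
    {"grip": 0,"dp": [-2,0,0],"yaw": 0},
    {"grip": 0,"dp": [-4,0,0],"yaw": 0},
    {"grip": 0,"dp": [-4,0,0],"yaw": 0}
  ]
}}

```text
time_s: 8.45
tcp_pos: [0.6042, 0.0588, 0.06]
eef_rot: [-180.0, -0.1, -103.9]
contact_force: [-1.3, -5.5, 8.7]
gripper_width: 0.0002
```

Run:
```python
from plant import get_state, capture
import cv2
s=get_state();print(s["tcp_pos"],s["contact_force"])
a=capture("wrist")["color"][:,:,::-1]; cv2.imwrite("pics/w6.png",cv2.resize(a[60:300,220:420],None,fx=2.5,fy=2.5,interpolation=cv2.INTER_CUBIC))
a=capture("scene")["color"][:,:,::-1]; cv2.imwrite("pics/s6.png",cv2.resize(a[125:245,245:405],None,fx=5,fy=5,interpolation=cv2.INTER_CUBIC))
```

```text
[0.60423669 0.05884592 0.06002567] [-1.29022024 -5.54272271  8.65751627]
```

View pics/s6.png

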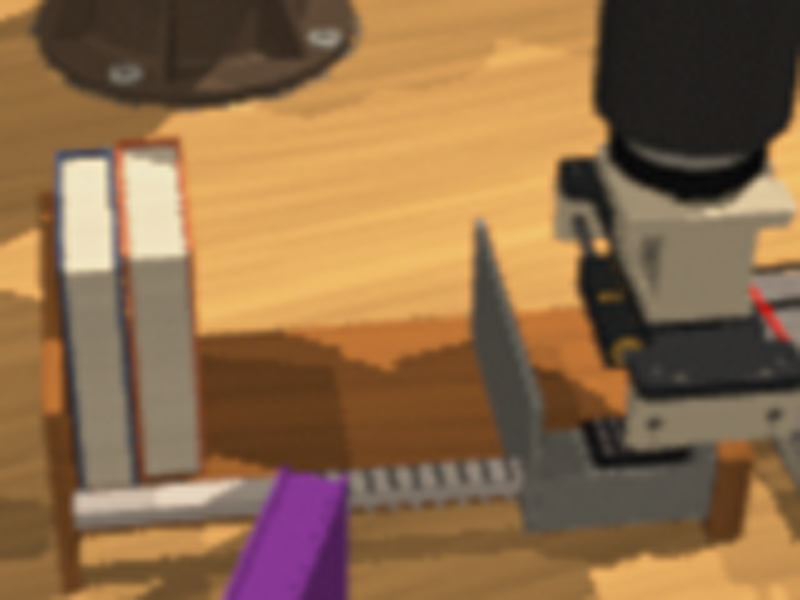

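View pics/w6.png

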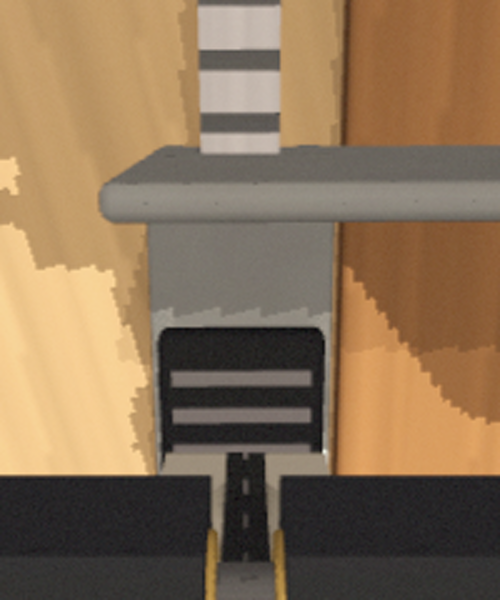

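The jaw has reached the stop: the carriage meets the wood at crop (712,480), the finger has begun to slip along the pad, and there is −5.5 N back force. I'll continue until the finger bears on the lug, to be sure it's fully home.

{"op": "apply_moves", "data": {
  "commands": [
    {"grip": 0,"dp": [-2,0,0],"yaw": 0},
    {"grip": 0,"dp": [-4,0,0],"yaw": 0},
    {"grip": 0,"dp": [-4,0,0],"yaw": 0}
  ]
}}

```text
time_s: 8.93
tcp_pos: [0.6052, 0.0626, 0.06]
eef_rot: [-180.0, -0.1, -103.9]
contact_force: [-1.5, -4.4, 8.7]
gripper_width: 0.0005
```

{"op": "apply_moves", "data": {
  "commands": [
    {"grip": 0,"dp": [-1,0,0],"yaw": 0},
    {"grip": 0,"dp": [-2,0,0],"yaw": 0},
    {"grip": 0,"dp": [-2,0,0],"yaw": 0}
  ]
}}

```text
time_s: 9.3
tcp_pos: [0.6056, 0.0645, 0.06]
eef_rot: [-180.0, -0.1, -103.9]
contact_force: [-1.6, -5.8, 7.9]
gripper_width: 0.0005
```

{"op": "apply_moves", "data": {
  "commands": [
    {"grip": 0,"dp": [-1,0,0],"yaw": 0},
    {"grip": 0,"dp": [-2,0,0],"yaw": 0},
    {"grip": 0,"dp": [-2,0,0],"yaw": 0}
  ]
}}

```text
time_s: 9.68
tcp_pos: [0.6056, 0.0649, 0.06]
eef_rot: [180.0, -0.2, -103.9]
contact_force: [-0.5, -12.0, 8.3]
gripper_width: 0.0005
```

Run:
```python
from plant import get_state, capture
import cv2
s=get_state();print(s["tcp_pos"],s["contact_force"])
a=capture("wrist")["color"][:,:,::-1]; cv2.imwrite("pics/w7.png",cv2.resize(a[60:300,220:420],None,fx=2.5,fy=2.5,interpolation=cv2.INTER_CUBIC))
```

```text
[0.60559962 0.0648642  0.0599528 ] [ -0.49120205 -12.0457146    8.25726239]
```

View pics/w7.png

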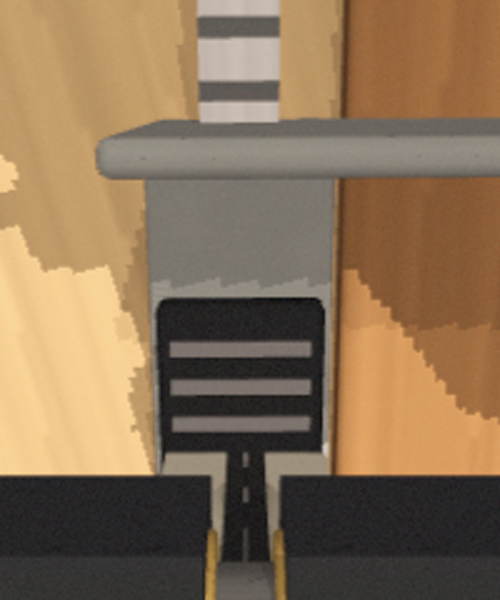

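The finger bears on the lug (−12 N, tip stopped), so the jaw is home. I'll ease off slightly while keeping a light push, lift straight up so the pad springs back, move clear of the lug, then rise.

{"op": "apply_moves", "data": {
  "commands": [
    {"grip": 0,"dp": [1,0,0],"yaw": 0},
    {"grip": 0,"dp": [1,0,-3],"yaw": 0},
    {"grip": 0,"dp": [1,0,-7],"yaw": 0},
    {"grip": 0,"dp": [1,0,-11],"yaw": 0},
    {"grip": 0,"dp": [1,0,-15],"yaw": 0},
    {"grip": 0,"dp": [1,0,-19],"yaw": 0},
    {"grip": 0,"dp": [1,0,-20],"yaw": 0}
  ]
}}

```text
time_s: 10.6
tcp_pos: [0.604, 0.0652, 0.0781]
eef_rot: [179.8, -0.2, -104.0]
contact_force: [-2.0, -5.3, -4.1]
gripper_width: 0.0003
```

{"op": "apply_moves", "data": {
  "commands": [
    {"grip": 0,"dp": [5,0,0],"yaw": 0},
    {"grip": 0,"dp": [8,0,-5],"yaw": 0},
    {"grip": 0,"dp": [8,0,-30],"yaw": 0},
    {"grip": 0,"dp": [8,0,-70],"yaw": 0},
    {"grip": 0,"dp": [8,0,-120],"yaw": 0},
    {"grip": 0,"dp": [8,0,-170],"yaw": 0},
    {"grip": 0,"dp": [8,0,-200],"yaw": 0},
    {"grip": 0,"dp": [8,0,-200],"yaw": 0}
  ]
}}

```text
time_s: 11.6
tcp_pos: [0.6053, 0.0594, 0.2831]
eef_rot: [-179.7, 0.2, -103.9]
contact_force: [0.1, 0.6, -0.4]
gripper_width: 0.0001
```

Run:
```python
from plant import get_state, capture
import cv2,pickle
s=get_state();print(s["tcp_pos"],s["contact_force"])
c=capture("wrist");pickle.dump((s,c),open("wrist8.pkl","wb"));cv2.imwrite("pics/w8.png",c["color"][:,:,::-1])
a=capture("scene")["color"][:,:,::-1]; cv2.imwrite("pics/s8.png",cv2.resize(a[125:245,245:405],None,fx=5,fy=5,interpolation=cv2.INTER_CUBIC)); cv2.imwrite("pics/s8f.png",a)
```

```text
[0.60526413 0.05935232 0.28308606] [ 0.09765195  0.62118402 -0.39421305]
```

View pics/s8.png

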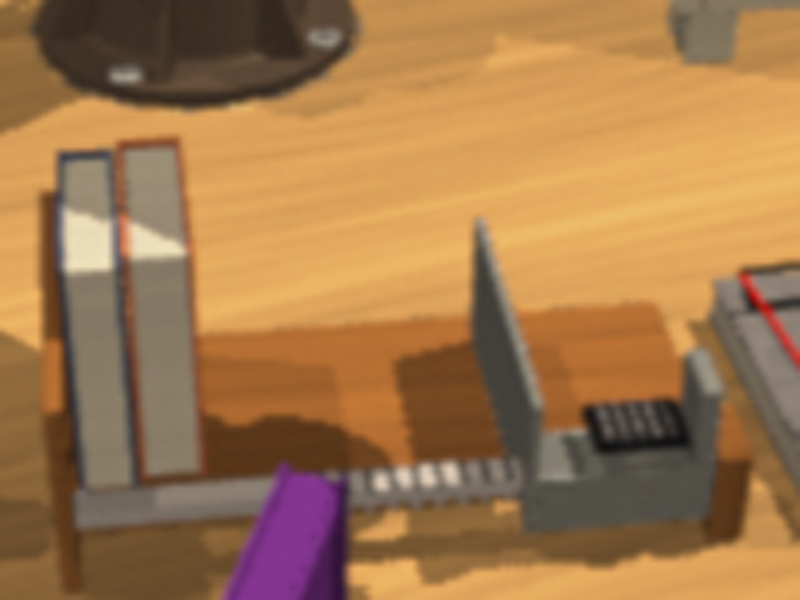

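View pics/w8.png

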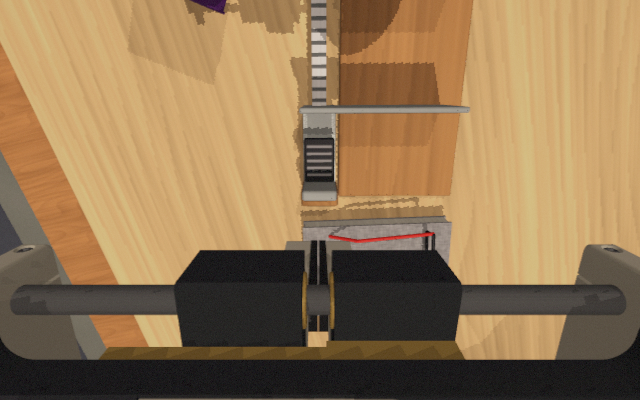

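View pics/s8f.png

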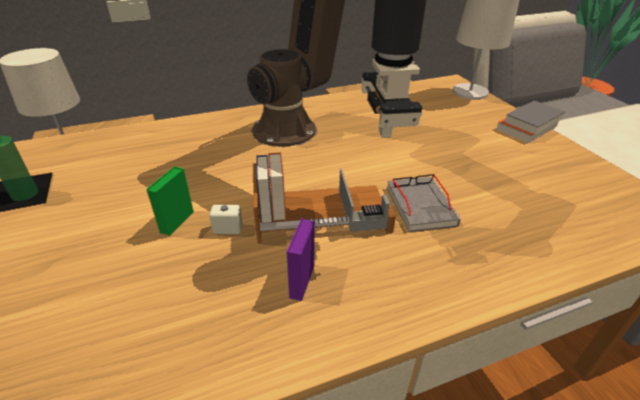

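The jaw sits against the stop and the pad looks raised. I'll check d and the pad height in numbers against both views.

Run:
```python
from h import *
S=pickle.load(open("scene1.pkl","rb"))[1]
s,W=pickle.load(open("wrist8.pkl","rb"))
Rt=Ro.from_euler('xyz',s["eef_rot"],degrees=True).as_matrix(); M=np.array(W["T_tool_cam"])
Rw=Rt@M[:3,:3]; tw=Rt@M[:3,3]+s["tcp_pos"]
Rr=Ro.from_euler('z',-13.93,degrees=True).as_matrix(); o=np.array([.4908,-.0298,-.003])
a=cv2.imread("pics/w8.png"); cv2.imwrite("pics/w8c.png",cv2.resize(a[90:220,270:350],None,fx=4.5,fy=4.5,interpolation=cv2.INTER_CUBIC))
for D in (130,136,142):
  w=lambda x,y,z:o+Rr@(np.array([x,y+D,z])/1000)
  sc=lambda p:np.round((proj(S,p)[0]-[245,125])*5)
  wc=lambda p:np.round((proj(W,p,Rw,tw)[0]-[270,90])*4.5)
  for n,q in {"plL":(-60,-97,100),"plR":(110,-97,100),"padc70":(90,-41,70),"padc60":(90,-41,60),"lug":(90,-8,100)}.items(): print(D,n,"scene",sc(w(*q)),"wrist",wc(w(*q)))
```

```text
130 plL scene [453. 220.] wrist [907.  19.]
130 plR scene [508. 411.] wrist [128.  18.]
130 padc70 scene [607. 424.] wrist [220. 254.]
130 padc60 scene [605. 439.] wrist [220. 248.]
130 lug scene [676. 373.] wrist [219. 413.]
136 plL scene [464. 219.] wrist [903.  48.]
136 plR scene [520. 410.] wrist [129.  47.]
136 padc70 scene [618. 423.] wrist [220. 278.]
136 padc60 scene [616. 438.] wrist [220. 272.]
136 lug scene [687. 372.] wrist [219. 437.]
142 plL scene [475. 219.] wrist [900.  76.]
142 plR scene [532. 409.] wrist [129.  75.]
142 padc70 scene [630. 422.] wrist [220. 302.]
142 padc60 scene [628. 438.] wrist [220. 295.]
142 lug scene [699. 371.] wrist [219. 462.]
```

View pics/w8c.png

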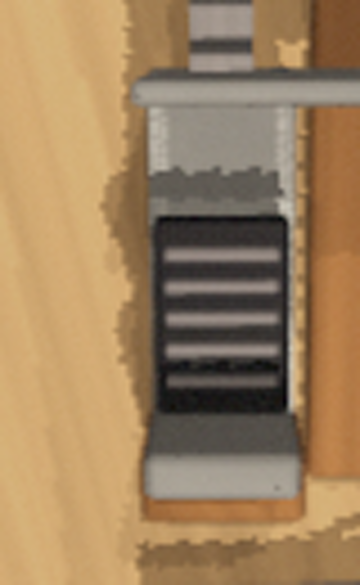

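All readings match d = 142 (home) with the pad up: scene pad row is 425, against 422 predicted up and 438 down. The arm is clear with zero force.

```bash
python3 -c "
from plant import close_job
print(close_job())"
```

```text
the job is handed in; nothing more can be done
None
```

The jaw is home against the wooden end stop and the pad has sprung back up. With the fingers shut, I pressed the pad fully down (tip at z 0.060, about 8–11 N). I kept it down and pushed the jaw back until the finger pressed on the lug and stopped moving at −12 N. Then I eased off about 1 mm, lifted straight up and moved clear. I handed the job in at about 11.7 s.

**Last checks:**
- **Jaw position:** the scene and wrist views fit d = 142 mm to within about 2 px. The jaw did not move back after release.
- **Pad:** its height in the scene view matches "up" (row 425, against 422 predicted up and 438 down). I take the ratchet as locked from this; I did not test it by pulling on the jaw.
- **Surroundings:** the books are upright in the same place. The clock, lying book, spectacles and the green and purple look-alikes appear unmoved.
- **Robot:** the tool is clear of everything, with about 0 N on it.

**What disagreed or failed:**
- The two-camera heights read 2–5 mm low, which I settled by touch.
- One board corner was hidden by the end stop in the scene view, so I left it out of the fit.
- One move call was refused for lacking yaw values; nothing moved, and I sent it again.

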